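# Unlock the tin carrier and find the fullest tin by its weight

## Task

Take the T-handled square key from its block, push it fully home in the lock on top of the tin carrier and turn it clockwise to the stop, so that the red arms free the tins; leave the key in the lock. Then lift the three closed tins off their seats one after another to feel their weights, keeping them upright and standing each back in its seat, and finish holding the heaviest one up in the gripper, upright and still, about 15 cm above its seat, with the other two back in their seats. Leave the loose things around the carrier where they are.

Things in the scene. Friction and masses are not known exactly. Their poses are not given: they have to be found in the camera images.
- carrier: fixed tin carrier: three-lobed plywood base 15 mm thick, 127 mm from its axis to the outer edge, a steel column 24 mm in diameter in the middle, and on it the lock with three red arms. Origin on its axis at bench height, z up; seat 1 lies at -x of the axis, seats 2 and 3 at +x.
- seat_1 (a point): centre of the floor of seat 1 of the carrier, 15 mm above the bench: flat, with a rubber lip 8 mm high, 62 mm in inner diameter; a tin stands in it with about 5 mm of play all round. The seats lie 88 mm from the carrier's axis, 120 degrees apart. Axes as the carrier's.
- seat_2 (a point): centre of the floor of seat 2 of the carrier, 15 mm above the bench: flat, with a rubber lip 8 mm high, 62 mm in inner diameter; a tin stands in it with about 5 mm of play all round. The seats lie 88 mm from the carrier's axis, 120 degrees apart. Axes as the carrier's.
- seat_3 (a point): centre of the floor of seat 3 of the carrier, 15 mm above the bench: flat, with a rubber lip 8 mm high, 62 mm in inner diameter; a tin stands in it with about 5 mm of play all round. The seats lie 88 mm from the carrier's axis, 120 degrees apart. Axes as the carrier's.
- lock (a joint): turn of the lock, rad: near 0 locked (starts 0 to 0.1), its three red arms 4 mm above the lids; grows clockwise as seen from above to its stop at 1.05, arms between the tins (lids clear from 0.6 on). Stays where it is left; turns at about 0.06 N m, meant to be turned by the key only. Arms: 4 mm thick, 24 mm wide, out to 74 mm from the axis, underside 91 mm above the bench.
- socket (a point): centre of the mouth of the lock's square socket, on top of the round lock barrel (45 mm in diameter) on the carrier's axis, 123 mm above the bench. It turns with the lock; x and y axes square to the socket's sides, z up. Socket 13.6 mm square, 24 mm deep, 2 mm chamfer at the mouth.
- key: loose key, 0.09 kg: steel shank 12 mm square, narrower tip, black T-handle. Origin at the tip of the shank, z up the shank, x along the handle; shank sides square to x and y, so it fits the socket four ways. Handle 46 mm long, 13 mm thick, 16 mm high. Home in the socket its tip is 24 mm below the mouth, its top 159 mm above the bench. It has about 8 degrees of turning play in the socket.
- key_tip (a point): tip of the key's shank, the key's origin.
- key_grip (a point): middle of the key's T-handle, 52 mm above the tip; pinch it here from above across its 13 mm thickness (along the key's y).
- key_block: fixed beech block 60x60x34 mm in which the key stands upright in a 14 mm square hole, 22 mm deep (floor 12 mm above the bench). Origin at the centre of its underside.
- tin_1: one of three closed, identical tins (steel, white band, blue lid), 52 mm in diameter, 72 mm high, standing in seat 1 at the start; origin at its underside, z up. Hidden loose contents: the tins weigh about 0.24, 0.34 and 0.68 kg (each within 8 per cent), differently placed each start. Grip it across its diameter, fingers closing square to the line from column to tin; 40 N holds it.
- tin_2: one of three closed, identical tins (steel, white band, blue lid), 52 mm in diameter, 72 mm high, standing in seat 2 at the start; origin at its underside, z up. Hidden loose contents: the tins weigh about 0.24, 0.34 and 0.68 kg (each within 8 per cent), differently placed each start. Grip it across its diameter, fingers closing square to the line from column to tin; 40 N holds it.
- tin_3: one of three closed, identical tins (steel, white band, blue lid), 52 mm in diameter, 72 mm high, standing in seat 3 at the start; origin at its underside, z up. Hidden loose contents: the tins weigh about 0.24, 0.34 and 0.68 kg (each within 8 per cent), differently placed each start. Grip it across its diameter, fingers closing square to the line from column to tin; 40 N holds it.
- star_knob: bystander: loose black star knob with an upright steel stud, 36x35x40 mm, lying on the bench; to be left alone. Origin at the centre of its underside.
- beech_block: bystander: loose beech offcut, 38x70x16 mm, lying on the bench; to be left alone. Origin at the centre of its underside.
- wing_nut: bystander: loose steel wing nut, 17x40x20 mm, lying on the bench; to be left alone. Origin at the centre of its underside.
- hex_bolt: bystander: loose steel hex bolt, 15x56x17 mm, lying on the bench; to be left alone. Origin at the centre of its underside.

How it is judged:
On the way, in this order (a step that is already met when the one before it is completed fails the run):
1. the key is pushed home in the lock's socket (tip at least 18 mm below the mouth) (z of key_tip in the frame of socket below -0.018 m and horizontal distance between key_tip and socket below 0.005 m and angle between key's own z axis and vertical below 0.15 rad), for 0.1 s.
2. the lock is turned clockwise to its stop (beyond 0.85 rad) with the key in it (all of step 1 and value of joint lock above 0.85 rad), for 0.1 s.
3. a first tin is lifted off its seat by the gripper (6 mm or more) (((z of tin_1 in the frame of seat_1 above 0.006 m and contact force between tin_1 and carrier below 0.05 N and contact force between tin_1 and the fingers above 1 N) or (z of tin_2 in the frame of seat_1 above 0.006 m and contact force between tin_2 and carrier below 0.05 N and contact force between tin_2 and the fingers above 1 N) or (z of tin_3 in the frame of seat_1 above 0.006 m and contact force between tin_3 and carrier below 0.05 N and contact force between tin_3 and the fingers above 1 N))), for 0.2 s.
4. it is set back: all three tins stand in the seats, let go ((distance between tin_1 and seat_1 below 0.007 m or distance between tin_1 and seat_2 below 0.007 m or distance between tin_1 and seat_3 below 0.007 m) and angle between each of tin_1, tin_2, tin_3's own z axis and vertical below 0.08 rad and (distance between tin_2 and seat_1 below 0.007 m or distance between tin_2 and seat_2 below 0.007 m or distance between tin_2 and seat_3 below 0.007 m) and (distance between tin_3 and seat_1 below 0.007 m or distance between tin_3 and seat_2 below 0.007 m or distance between tin_3 and seat_3 below 0.007 m) and contact force between each of tin_1, tin_2, tin_3 and the fingers below 0.3 N), for 0.1 s.
5. a second lift of a tin (((z of tin_1 in the frame of seat_1 above 0.006 m and contact force between tin_1 and carrier below 0.05 N and contact force between tin_1 and the fingers above 1 N) or (z of tin_2 in the frame of seat_1 above 0.006 m and contact force between tin_2 and carrier below 0.05 N and contact force between tin_2 and the fingers above 1 N) or (z of tin_3 in the frame of seat_1 above 0.006 m and contact force between tin_3 and carrier below 0.05 N and contact force between tin_3 and the fingers above 1 N))), for 0.2 s.
6. it is set back: all three tins stand in the seats, let go (all of step 4), for 0.1 s.
7. a third lift of a tin (((z of tin_1 in the frame of seat_1 above 0.006 m and contact force between tin_1 and carrier below 0.05 N and contact force between tin_1 and the fingers above 1 N) or (z of tin_2 in the frame of seat_1 above 0.006 m and contact force between tin_2 and carrier below 0.05 N and contact force between tin_2 and the fingers above 1 N) or (z of tin_3 in the frame of seat_1 above 0.006 m and contact force between tin_3 and carrier below 0.05 N and contact force between tin_3 and the fingers above 1 N))), for 0.2 s.
At the end, for the whole second after the job is handed in: The heaviest tin is held by the fingers over 12 cm above the seats, upright (0.2 rad), still and clear of the carrier; the two lighter tins (each pressing on the carrier with under 5.6 N) stand within 7 mm of seat centres; the key is home in the lock, turned beyond 0.85 rad (all of step 2 and ((z of tin_1 in the frame of seat_1 above 0.12 m and angle between tin_1's own z axis and vertical below 0.2 rad and linear speed of tin_1 below 0.05 m/s and contact force between tin_1 and the fingers above 2 N and contact force between tin_1 and carrier below 0.05 N and ((distance between tin_2 and seat_1 below 0.007 m or distance between tin_2 and seat_2 below 0.007 m or distance between tin_2 and seat_3 below 0.007 m) and angle between tin_2's own z axis and vertical below 0.08 rad) and ((distance between tin_3 and seat_1 below 0.007 m or distance between tin_3 and seat_2 below 0.007 m or distance between tin_3 and seat_3 below 0.007 m) and angle between tin_3's own z axis and vertical below 0.08 rad) and contact force between tin_2 and carrier between 0.5 and 5.6 N and contact force between tin_3 and carrier between 0.5 and 5.6 N) or (z of tin_2 in the frame of seat_1 above 0.12 m and angle between tin_2's own z axis and vertical below 0.2 rad and linear speed of tin_2 below 0.05 m/s and contact force between tin_2 and the fingers above 2 N and contact force between tin_2 and carrier below 0.05 N and ((distance between tin_1 and seat_1 below 0.007 m or distance between tin_1 and seat_2 below 0.007 m or distance between tin_1 and seat_3 below 0.007 m) and angle between tin_1's own z axis and vertical below 0.08 rad) and ((distance between tin_3 and seat_1 below 0.007 m or distance between tin_3 and seat_2 below 0.007 m or distance between tin_3 and seat_3 below 0.007 m) and angle between tin_3's own z axis and vertical below 0.08 rad) and contact force between tin_1 and carrier between 0.5 and 5.6 N and contact force between tin_3 and carrier between 0.5 and 5.6 N) or (z of tin_3 in the frame of seat_1 above 0.12 m and angle between tin_3's own z axis and vertical below 0.2 rad and linear speed of tin_3 below 0.05 m/s and contact force between tin_3 and the fingers above 2 N and contact force between tin_3 and carrier below 0.05 N and ((distance between tin_1 and seat_1 below 0.007 m or distance between tin_1 and seat_2 below 0.007 m or distance between tin_1 and seat_3 below 0.007 m) and angle between tin_1's own z axis and vertical below 0.08 rad) and ((distance between tin_2 and seat_1 below 0.007 m or distance between tin_2 and seat_2 below 0.007 m or distance between tin_2 and seat_3 below 0.007 m) and angle between tin_2's own z axis and vertical below 0.08 rad) and contact force between tin_1 and carrier between 0.5 and 5.6 N and contact force between tin_2 and carrier between 0.5 and 5.6 N))); the arm keeps its last pose, push and grip.
It fails at once if the lock is forced round without the key in its socket (value of joint lock between 0.2 and 0.8 rad and not (z of key_tip in the frame of socket below -0.008 m and horizontal distance between key_tip and socket below 0.008 m)).
It fails at once if a tin is tipped by more than 0.5 rad (angle between any of tin_1, tin_2, tin_3's own z axis and vertical above 0.5 rad).
It fails at once if a bystander is moved by more than 3 cm (distance of any of star_knob, beech_block, wing_nut, hex_bolt from where it was at the start of the episode above 0.03 m).
It also fails if it takes over 72 s, if anything falls off the work surface, if the arm or the gripper's body presses on something with over 40 N, if the wrist force passes 120 N, or if a joint passes its speed limit or range.

## Robot

A 7-joint arm with a two-finger parallel gripper is mounted at the origin on a cart in front of the work surface, level with it; the furniture and walls round the work are solid. World frame = base frame: x ahead of the robot, y to its left, z up, the work surface at z = 0. Lengths are in m, angles in rad, forces in N, time in s.
With the tool pointing down it reaches from about 0.425 to 0.825 m from the base axis. Payload 3.6 kg.
Tool frame: the origin (TCP) lies on the centre line of the jaws, within the pads' length; the fingertips stand 11 mm ahead of it and the grasp point (between the pads) lies 8 mm behind it; z points along the fingers, y is the line along which they close (so a half turn about z gives the same grasp; the last joint's range is limited). The gripper opens to 93 mm and grips with 3 to 60 N. Pads are 15 mm wide; open, the fingers measure 128 mm over their backs; the gripper's body (75 mm by 188 mm) begins 65 mm behind the grasp point.
Start: joints at [1.286, 0.615, -0.013, 1.423, 0.008, 1.103, -0.04], TCP at [0.166, -0.628, 0.204] pointing down, gripper open.
Joint ranges: [-3.12, 3.12], [-0.3, 2.06], [-1.34, 1.32], [0.26, 2.42], [-1.36, 4.5], [0.01, 1.98], [-2.84, 2.84]. Speed limits (rad/s): [2.79, 2.79, 3.14, 3.14, 3.14, 3.14, 3.14].

## Interface

Orientations are given as a unit quaternion [x, y, z, w].
In Python, from workcell import bot gives the robot as it stands.
- The arm moves only by the tool send_rows, never from a script. Its argument "deltas" is a list of rows, each a list of 2 entries, a list of its own where there are three numbers: the shift along the world's x, y, z in cm, then the turn about the world's z in degrees. A call has 1 to 20 rows; each row shifts and turns the commanded pose from where the row before left it; what a row does not reach is not made up. A row lasts 1/8 s, in which the tool goes at most 62.5 mm and 10.7 degrees, less where a joint would pass 70% of its speed; a pose out of reach is approached as far as the arm can. A call is refused whole if a number of a shift passes 6.25 or a number of a turn 10.7, either way. A call with a gripper value outside its range is refused whole. "jaw" is the closure, from 0 (fully open) to 1 (shut), set as the call begins (left out, the last holds). The fingers move at their own pace and stop on an object; "grip_force" is the grip in N (left out, the last holds). Time passes only in rows, so rows that do not move let the fingers close. It gives the time, the measured TCP pose, the force, the opening and the grip force at its end, in the units of the state.
- bot.observe(): the state, without advancing time (a new reading comes with each control period).
- bot.grab_frame(name): name is "side" or "top" or "wrist"; returns a dict with "image" (400x640x3 uint8, red, green, blue), "depth" (400x640 float32, m along the optical axis (not along the pixel's ray), 0 where there is no reading), "intrinsics" (3x3 intrinsics, pixels), "rvec" (rotation vector, rad) and "tvec" (3), from world to camera coordinates, as OpenCV has them. Camera axes: x right, y down, z forward; pixel columns grow to the right and rows downward; lengths in m; the calibration is good to about 2 mm. A picture is of the moment at which its call begins.
- bot.job_done(): hands the job in; it is judged then, once.
Trained networks look in the newest picture that a camera, given by its name, has taken for a name from the list of things; names that differ only in an ending like _2 or _b are one class to them, and where a whole thing is asked for, a point or a joint stands for the part that bears it (a point fixed in the world has none). Each returns a list of dicts, best first, with "p" (0 to 1); they miss things now and then, are a little off and sometimes report something else, mostly with a low value. They report only what shows in the picture. A call takes as long as a camera call.
- bot.recognise(camera, query): "pixel" ([row, column] in pixels, amid what is visible of it).
- bot.tip_of(camera, query): "pixel" ([row, column] in pixels: a listed point, or the origin of a listed thing).
The state is a dict: "time": time; "joints": joint angles; "joint_velocities": joint speeds; "joint_efforts": joint torques, N m; "eef_pos": TCP position; "tool_rot": TCP orientation; "contact_force": force on the tool from outside, world axes, zero at the start; "ft_torque": the same for the moment, N m; "finger_gap": finger opening in m; "finger_force": force on a finger pad.
Only numpy, scipy, OpenCV 4.12 (cv2) and the standard library are available. Lean on these libraries where they do the work, as an engineer would, in place of code of your own. Each camera call takes 0.05 s, during which the arm holds its last target. There are 200 camera calls.

## Working session

There is one attempt and no reset: what is moved stays moved. The work goes in short steps, Python scripts to look and compute and a tool call to move; the robot and the scene stay as the last step left them, time stands still between calls to the robot, and variables do not carry over. Pictures are saved under pics/ and viewed, at most 10 in all, crops included, and the job is handed in when it is done.

Besides the shell and the picture viewer there is one more tool, called after "Emit:" as name(argument=value, ...), one argument or row to a line, values as JSON. send_rows: Moves the arm, as the interface text tells. Its arguments: {"type":"object","properties":{"deltas":{"type":"array"},"jaw":{"type":"number"},"grip_force":{"type":"number"}},"required":["deltas"]}

```bash
mkdir -p pics; cat > h.py <<'E'
import numpy as np, cv2
from workcell import bot
def cam(n):
    f=bot.grab_frame(n); R,_=cv2.Rodrigues(np.array(f["rvec"],float)); return f,np.array(f["intrinsics"]),R,np.array(f["tvec"],float).ravel()
def at(c,px,z=None):
    f,K,R,t=c; r,cc=px; ray=np.linalg.inv(K)@[cc,r,1]; o=-R.T@t; d=R.T@ray
    if z is None:
        dd=f["depth"][int(round(r)),int(round(cc))]; return o+d*dd
    return o+d*(z-o[2])/d[2]
def cloud(c):
    f,K,R,t=c; D=f["depth"]; v,u=np.indices(D.shape); P=np.stack([(u-K[0,2])/K[0,0]*D,(v-K[1,2])/K[1,1]*D,D],-1)
    P=(P-t)@R; P[D<=0]=np.nan; return P
def proj(c,p):
    f,K,R,t=c; q=K@(R@np.array(p)+t); return q[:2][::-1]/q[2]
def save(c,n,crop=None,s=1):
    im=c[0]["image"][:,:,::-1]
    if crop: im=im[crop[0]:crop[1],crop[2]:crop[3]]
    cv2.imwrite("pics/"+n,cv2.resize(im,None,fx=s,fy=s))
E
python3 - <<'E'
from h import *
np.set_printoptions(precision=4,suppress=True)
s=bot.observe(); print({k:s[k] for k in("time","eef_pos","tool_rot","contact_force","finger_gap")})
for n in("top","side"):
    c=cam(n); save(c,n+"0.png")
    print(n,"campos",-c[2].T@c[3])
    for q in("carrier","lock","socket","key","key_grip","key_block","tin_1","seat_1","star_knob","beech_block","wing_nut","hex_bolt"):
        for fn in("recognise","tip_of"):
            try: 
                for d in getattr(bot,fn)(n,q)[:3]: print(q,fn,round(d["p"],2),np.round(d["pixel"]),at(c,d["pixel"]))
            except Exception as e: print(q,fn,str(e)[:80])
E
```

```text
{'time': 0.0, 'eef_pos': array([ 0.1661, -0.6276,  0.2028]), 'tool_rot': array([ 0.9916,  0.1291, -0.0002, -0.0013]), 'contact_force': array([-0.359 , -0.1873,  0.0115]), 'finger_gap': 0.09279241086255965}
top campos [ 0.4759 -0.0331  1.1387]
carrier recognise 0.91 [218. 318.] [ 0.5386 -0.0394  0.1215]
carrier tip_of 0.95 [219. 318.] [ 0.5358 -0.0404  0.1205]
carrier tip_of 0.38 [154. 237.] [0.7109 0.1779 0.0177]
carrier tip_of 0.19 [225. 347.] [ 0.5243 -0.1125  0.0855]
lock recognise 0.63 [219. 316.] [ 0.5363 -0.0351  0.123 ]
lock tip_of it knows: beech_block, carrier, hex_bolt, key, key_block, key_grip, key_tip, sea
socket recognise 0.71 [229. 350.] [ 0.5158 -0.119   0.0863]
socket recognise 0.66 [217. 318.] [ 0.5415 -0.0415  0.1228]
socket tip_of 0.63 [214. 320.] [ 0.5489 -0.0449  0.0998]
key tip_of 0.46 [195. 206.] [0.5966 0.2471 0.0543]
key_grip recognise 0.7 [194. 201.] [0.5946 0.255  0.0763]
key_grip tip_of 0.51 [193. 202.] [0.598  0.2536 0.0735]
key_grip tip_of 0.46 [218. 319.] [ 0.5391 -0.0422  0.1224]
key_block recognise 0.72 [195. 210.] [0.5989 0.2409 0.0362]
key_block tip
[... 2745 characters left out ...]
.56 [221. 291.] [ 0.4937 -0.0005  0.04  ]
star_knob recognise 0.5 [184. 354.] [0.7053 0.178  0.0136]
star_knob recognise 0.48 [334. 333.] [ 0.5415 -0.3315  0.0157]
star_knob tip_of 0.67 [187. 355.] [0.7065 0.1726 0.0053]
beech_block recognise 0.86 [335. 332.] [ 0.5388 -0.3346  0.0181]
beech_block tip_of 0.66 [159. 316.] [0.5982 0.2502 0.068 ]
beech_block tip_of 0.56 [333. 332.] [ 0.5397 -0.3311  0.0175]
wing_nut recognise 0.61 [350. 274.] [ 0.4228 -0.3453  0.0091]
wing_nut recognise 0.55 [184. 355.] [0.7061 0.177  0.0123]
wing_nut tip_of 0.68 [186. 358.] [0.7146 0.1701 0.0096]
wing_nut tip_of 0.4 [353. 275.] [ 0.424  -0.3504  0.0059]
hex_bolt tip_of 0.66 [335. 389.] [ 0.6535 -0.3463  0.0087]
```

```bash
cat > fit.py <<'E'
from h import *
np.set_printoptions(precision=4,suppress=True)
c=cam("top"); P=cloud(c); im=c[0]["image"].astype(int)
X,Y,Z=P[...,0],P[...,1],P[...,2]
r,g,b=im[...,0],im[...,1],im[...,2]
L=(Z>0.078)&(Z<0.095)&(b>r+25)&(np.hypot(X-.55,Y+.045)<.14)
n,lab,st,cen=cv2.connectedComponentsWithStats(L.astype(np.uint8))
for i in range(1,n):
    if st[i,4]>60:
        p=P[lab==i]; ctr,rad=cv2.minEnclosingCircle(p[:,:2].astype(np.float32)); print("lid",st[i,4],p.mean(0),ctr,rad)
B=(Z>0.118)&(Z<.13)&(np.hypot(X-.55,Y+.045)<.05)
p=P[B]; print("barrel",len(p),p.mean(0),cv2.minEnclosingCircle(p[:,:2].astype(np.float32)))
Rd=(r>g+50)&(r>b+50)&(Z>.08)&(np.hypot(X-.55,Y+.045)<.1); p=P[Rd]; print("red",Rd.sum(), p.mean(0))
a=np.degrees(np.arctan2(p[:,1]+.045,p[:,0]-.548)); d=np.hypot(p[:,1]+.045,p[:,0]-.548); print(np.histogram(a[d>.03],bins=36,range=(-180,180))[0])
H=(Z>0.05)&(np.hypot(X-.598,Y-.25)<.06); p=P[H]; print("handle",len(p),p.mean(0),cv2.minAreaRect(p[:,:2].astype(np.float32)),np.percentile(p[:,2],[10,50,90]))
H=(Z>0.025)&(Z<.042)&(np.hypot(X-.598,Y-.25)<.07); p=P[H]; print("block",len(p),cv2.minAreaRect(p[:,:2].astype(np.float32)))
u=[proj(c,q) for q in([.548,-.045,.08],[.598,.25,.06])]
save(c,"t1.png",(130,280,180,380),4)
E
python3 fit.py
```

```text
lid 273 [ 0.6419 -0.029   0.0876] (0.6393733024597168, -0.029970461502671242) 0.02536073327064514
lid 294 [ 0.521  -0.128   0.0874] (0.5218170881271362, -0.12613683938980103) 0.025333687663078308
lid 298 [0.4959 0.0257 0.0875] (0.4967910945415497, 0.02434966340661049) 0.025729576125741005
barrel 233 [ 0.5531 -0.044   0.1228] ((0.553264319896698, -0.04413731396198273), 0.022198164835572243)
red 652 [ 0.552  -0.0442  0.0951]
[ 0  0  0  0  0  3 46 58 36 10  1  0  1  1  3  3  3 19 70 64 19  4  3  2
  2  2  0  0 11 43 60 37  1  0  0  0]
handle 116 [0.5999 0.2507 0.0688] ((0.6002012491226196, 0.25124722719192505), (0.04398961737751961, 0.01548947673290968), 2.2529358863830566) [0.0591 0.0701 0.074 ]
block 431 ((0.6007124185562134, 0.2526434659957886), (0.058714285492897034, 0.062316056340932846), 1.3332929611206055)
```

View pics/t1.png

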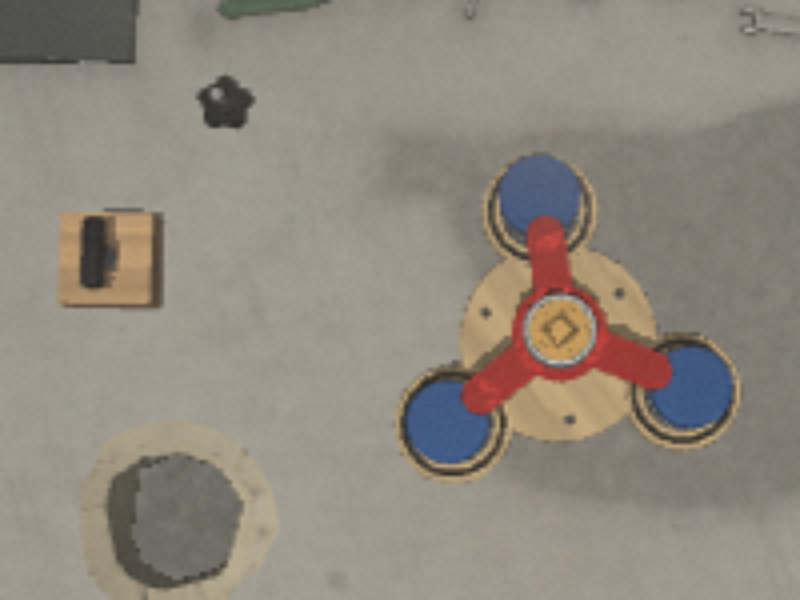

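The top view shows the lock barrel at crop (560,330), with arms over all three lids. The key's handle is at (95,252), lying along world x. Moving over the carrier to look at the socket from close up.

Emit:
send_rows(
  deltas=[
    [[4.2,3.5,1.2],-1],
    [[4.2,3.5,1.2],-1],
    [[4.2,3.5,1.2],-1],
    [[4.2,3.5,1.2],-1],
    [[4.2,3.5,1.2],-1],
    [[4.2,3.5,1.2],-1],
    [[4.2,3.5,1.2],-1],
    [[4.2,3.5,1.2],-1],
    [[0.8,5,0],-1],
    [[0.8,5,0],-1],
    [[0.8,5,0],-1],
    [[0.8,5,0],-1],
    [[0.8,5,0],-1],
    [[0.8,5,0],0],
    [[0,0,0],0],
  ],
)

```text
time: 4.32
eef_pos: [0.5509, -0.042, 0.3001]
tool_rot: [1.0, 0.021, 0.0, -0.002]
contact_force: [-0.1, -0.2, 0.1]
finger_gap: 0.0927
finger_force: 0.0
```

```bash
python3 - <<'E'
from h import *
np.set_printoptions(precision=4,suppress=True)
s=bot.observe(); print({k:s[k] for k in("time","eef_pos","tool_rot","joints","contact_force")})
c=cam("wrist"); print(-c[2].T@c[3]); print(c[2]); save(c,"w1.png")
for q in([.553,-.044,.123],[.598,.25,.07]): print(proj(c,q))
for d in bot.tip_of("wrist","socket"): print(d["p"],d["pixel"],at(c,d["pixel"],.123))
E
```

```text
{'time': 4.325, 'eef_pos': array([ 0.5509, -0.042 ,  0.3001]), 'tool_rot': array([ 0.9998,  0.0211,  0.0003, -0.0018]), 'joints': array([ 0.0953,  0.3819, -0.0839,  1.5542,  0.0297,  1.2063, -1.5218]), 'contact_force': array([-0.0955, -0.1548,  0.1184])}
[ 0.6209 -0.0389  0.4808]
[[ 0.0419 -0.9991 -0.0035]
 [-0.966  -0.0414  0.2552]
 [-0.2552 -0.0073 -0.9669]]
[176.5159 321.0352]
[117.9767  64.0963]
0.87 [174.2, 321.2] [ 0.5554 -0.0441  0.123 ]
```

View pics/w1.png

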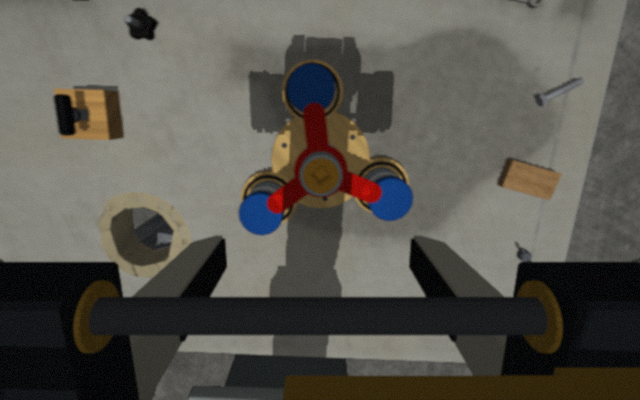

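The wrist view shows the socket at about (174,321), with nothing in its way. Going lower for its orientation.

Emit:
send_rows(
  deltas=[
    [[-0.5,0,-4],0],
    [[-0.5,0,-4],0],
    [[0,0,-1],0],
    [[0,0,0],0],
  ],
)

```text
time: 4.92
eef_pos: [0.5408, -0.0497, 0.2102]
tool_rot: [1.0, 0.015, 0.0, 0.0]
contact_force: [-0.7, 0.5, 0.6]
finger_gap: 0.0925
finger_force: 0.0
```

```bash
python3 - <<'E'
from h import *
np.set_printoptions(precision=4,suppress=True)
c=cam("wrist")
for d in bot.tip_of("wrist","socket"): print(d["p"],d["pixel"],at(c,d["pixel"],.123))
# rectified overhead view of plane z=.123, 0.2mm/px, 60mm
f,K,R,t=c; N=300; x0,y0=.555,-.044
src=[];dst=[]
for i,j in((0,0),(0,N),(N,0),(N,N)):
    p=[x0+.03-i*2e-4,y0+.03-j*2e-4,.123]; src.append(proj(c,p)[::-1]); dst.append([j,i])
M=cv2.getPerspectiveTransform(np.float32(src),np.float32(dst))
im=cv2.warpPerspective(f["image"],M,(N,N),flags=cv2.INTER_CUBIC)[:,:,::-1]
cv2.imwrite("pics/sock.png",cv2.resize(im,(600,600)))
P=cloud(c); B=(abs(P[...,2]-.123)<.004)&(np.hypot(P[...,0]-.555,P[...,1]+.044)<.03); p=P[B]; print(cv2.minEnclosingCircle(p[:,:2].astype(np.float32)),np.median(p[:,2]))
E
```

```text
0.73 [179.8, 312.7] [ 0.5572 -0.0446  0.123 ]
0.71 [107.9, 37.2] [0.6049 0.1589 0.123 ]
((0.5539132952690125, -0.0422523207962513), 0.022507760673761368) 0.12252353718668613
```

View pics/sock.png

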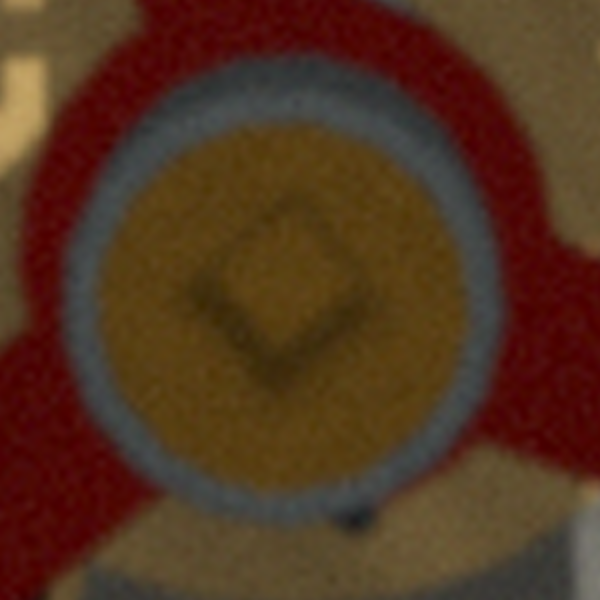

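The rectified view shows the square socket centred at about (283,296), standing as a diamond, with its sides at about 42° to world x. Next to the key.

Emit:
send_rows(
  deltas=[
    [[0.8,5,0],0],
    [[0.8,5,0],0],
    [[0.8,5,0],0],
    [[0.8,5,0],0],
    [[0.8,5,-2],0],
    [[0.8,5,-2],0],
    [[0,0,-2],0],
    [[0,0,0],0],
  ],
)

```text
time: 6.02
eef_pos: [0.5882, 0.2518, 0.1496]
tool_rot: [1.0, 0.016, -0.0, 0.0]
contact_force: [-0.4, -0.7, -0.2]
finger_gap: 0.0928
finger_force: 0.0
```

```bash
cat > rect.py <<'E'
from h import *
def rect(c,x0,y0,z,half=.03,N=300):
    s=2*half/N; src=[];dst=[]
    for i,j in((0,0),(0,N),(N,0),(N,N)):
        src.append(proj(c,[x0+half-i*s,y0+half-j*s,z])[::-1]); dst.append([j,i])
    M=cv2.getPerspectiveTransform(np.float32(src),np.float32(dst))
    return cv2.warpPerspective(c[0]["image"],M,(N,N),flags=cv2.INTER_CUBIC)[:,:,::-1]
E
python3 - <<'E'
from rect import *
np.set_printoptions(precision=4,suppress=True)
s=bot.observe(); print({k:s[k] for k in("time","eef_pos","tool_rot","joints")})
c=cam("wrist"); P=cloud(c); Z=P[...,2]
H=(Z>0.066)&(Z<.078)&(np.hypot(P[...,0]-.6,P[...,1]-.25)<.05); p=P[H]; print(len(p),cv2.minAreaRect(p[:,:2].astype(np.float32)),np.median(p,0))
for d in bot.tip_of("wrist","key_grip"): print(d["p"],d["pixel"],at(c,d["pixel"],.072))
cv2.imwrite("pics/key.png",np.hstack([cv2.resize(rect(c,.6,.25,.072,.04),(400,400)),cv2.resize(c[0]["image"][:,:,::-1],(400,250)).repeat(1,0)[:250].copy() if 0 else np.vstack([cv2.resize(c[0]["image"][:,:,::-1],(400,250)),np.zeros((150,400,3),np.uint8)])]))
E
```

```text
{'time': 6.025, 'eef_pos': array([0.5882, 0.2518, 0.1496]), 'tool_rot': array([ 0.9999,  0.0163, -0.0005,  0.0005]), 'joints': array([-0.3834,  0.6519, -0.0956,  1.5203,  0.0706,  0.9741, -2.0374])}
983 ((0.60146164894104, 0.25462085008621216), (0.044739123433828354, 0.012892928905785084), 1.4903032779693604) [0.6026 0.2547 0.0713]
0.78 [184.3, 317.4] [0.6031 0.2532 0.072 ]
```

View pics/key.png

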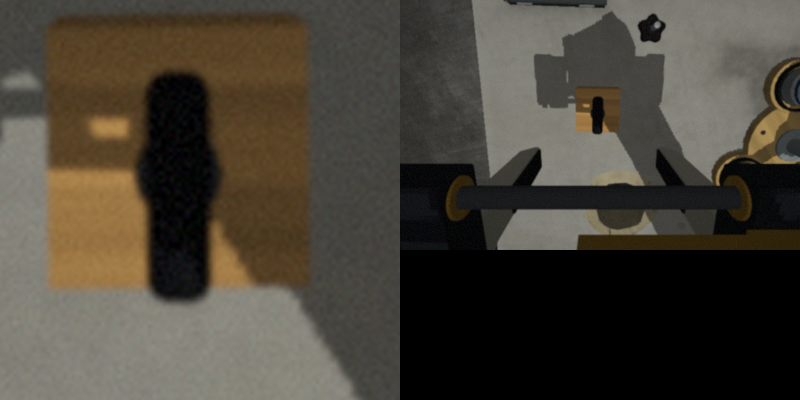

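Handle centre at about (0.602, 0.2545), angle about 1.5°. Grasping it.

Emit:
send_rows(
  deltas=[
    [[1.4,0.3,-2],0],
    [[0,0,-3],0],
    [[0,0,-3],0],
    [[0,0,-1.4],0],
    [[0,0,0],0],
  ],
)

```text
time: 6.75
eef_pos: [0.6028, 0.2541, 0.0563]
tool_rot: [1.0, 0.015, 0.0, 0.0]
contact_force: [-0.2, 0.2, -0.2]
finger_gap: 0.093
finger_force: 0.0
```

Emit:
send_rows(
  deltas=[
    [[0,0,0],0],
    [[0,0,0],0],
    [[0,0,0],0],
    [[0,0,0],0],
    [[0,0,0],0],
  ],
  jaw=1,
  grip_force=40,
)

```text
time: 7.38
eef_pos: [0.6023, 0.2547, 0.056]
tool_rot: [1.0, 0.016, 0.0, -0.0]
contact_force: [-0.4, -1.4, -0.2]
finger_gap: 0.0477
finger_force: 0.0
```

Emit:
send_rows(
  deltas=[
    [[0,0,0],0],
    [[0,0,0],0],
    [[0,0,0],0],
    [[0,0,0],0],
    [[0,0,0],0],
    [[0,0,0],0],
  ],
)

```text
time: 8.12
eef_pos: [0.6023, 0.2546, 0.0559]
tool_rot: [1.0, 0.016, -0.0, -0.0]
contact_force: [-0.4, 0.0, -0.8]
finger_gap: 0.0113
finger_force: 40.0
```

Emit:
send_rows(
  deltas=[
    [[0,0,3],0],
    [[0,0,4.5],0],
    [[0,0,4.5],0],
    [[0,0,3.5],0],
    [[-0.8,-5,0],6],
    [[-0.8,-5,0],6],
    [[-0.8,-5,0],7],
    [[-0.8,-5,0],7],
    [[-0.8,-5,0],7],
    [[-0.8,-4.7,0],7],
    [[0,0,0],0],
    [[0,0,0],0],
  ],
)

```text
time: 9.62
eef_pos: [0.5543, -0.0415, 0.2109]
tool_rot: [0.934, 0.357, 0.0, -0.001]
contact_force: [-0.3, 0.1, -1.1]
finger_gap: 0.0108
finger_force: 40.0
```

```bash
python3 - <<'E'
from rect import *
np.set_printoptions(precision=4,suppress=True)
s=bot.observe(); print({k:s[k] for k in("time","eef_pos","tool_rot","joints","contact_force","finger_gap")})
c=cam("wrist"); im=c[0]["image"][:,:,::-1]
for n in("socket","key_tip"):
    for d in bot.tip_of("wrist",n): print(n,d["p"],d["pixel"],at(c,d["pixel"],.123 if n=="socket" else s["eef_pos"][2]-.044))
r=proj(c,[s["eef_pos"][0],s["eef_pos"][1],.162]); print("expected tip",r)
a=im[60:260,200:440]; cv2.imwrite("pics/w3.png",cv2.resize(a,(720,600),interpolation=cv2.INTER_CUBIC))
c=cam("side"); 
for n in("socket","key_tip"):
    for d in bot.tip_of("side",n): print(n,d["p"],d["pixel"])
print(proj(c,[.5547,-.0423,.123]),proj(c,[s["eef_pos"][0],s["eef_pos"][1],.162]))
r=c[0]["image"][:,:,::-1][120:240,240:400]; cv2.imwrite("pics/s3.png",cv2.resize(r,(800,600),interpolation=cv2.INTER_CUBIC))
E
```

```text
{'time': 9.625, 'eef_pos': array([ 0.5543, -0.0415,  0.2109]), 'tool_rot': array([ 0.9342,  0.3569,  0.0002, -0.0006]), 'joints': array([ 0.2181,  0.4728, -0.2753,  1.6859,  0.1458,  1.0032, -0.948 ]), 'contact_force': array([-0.2612,  0.1049, -1.1303]), 'finger_gap': 0.01084177410537615}
socket 0.56 [199.9, 322.2] [ 0.5568 -0.0428  0.123 ]
expected tip [215.6899 319.0195]
socket 0.97 [201.2, 318.3]
key_tip 0.63 [190.5, 316.9]
key_tip 0.58 [336.3, 335.5]
key_tip 0.53 [174.6, 316.2]
key_tip 0.45 [166.6, 317.9]
[203.3722 317.4181] [189.974  317.3948]
```

View pics/w3.png

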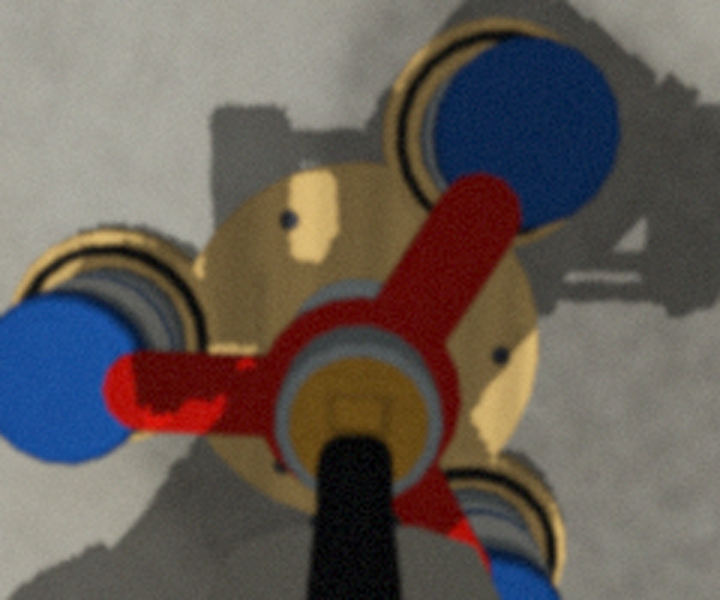

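View pics/s3.png

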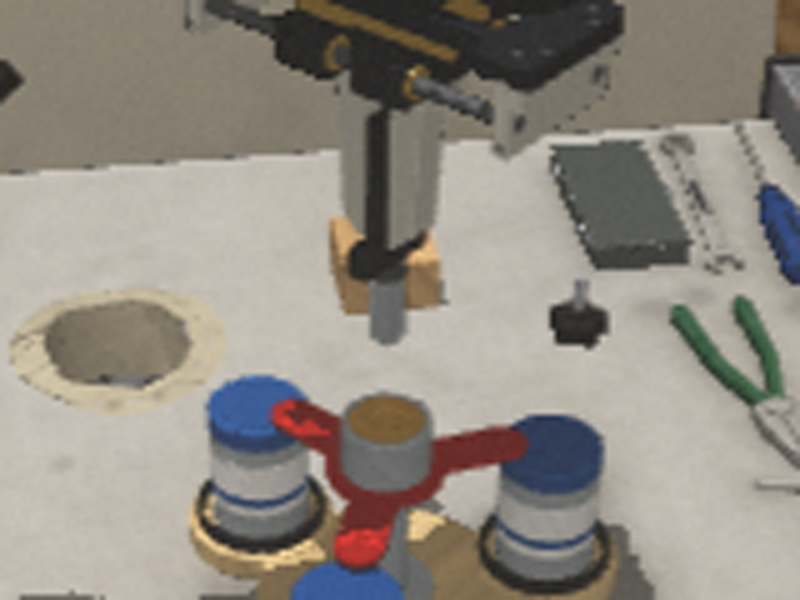

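The side view shows the key hanging straight, its tip at crop (388,340) above the barrel at (388,419). In the wrist view the socket's sides are square to the gripper. Lowering.

Emit:
send_rows(
  deltas=[
    [[0,-0.1,-2],0],
    [[0,0,-1.5],0],
    [[0,0,-0.7],0],
    [[0,0,-0.3],0],
    [[0,0,-0.3],0],
    [[0,0,-0.3],0],
  ],
)

```text
time: 10.68
eef_pos: [0.5548, -0.0431, 0.1604]
tool_rot: [0.934, 0.357, 0.001, 0.0]
contact_force: [-0.5, 0.3, -1.6]
finger_gap: 0.0112
finger_force: 40.0
```

Emit:
send_rows(
  deltas=[
    [[0,0,-0.4],0],
    [[0,0,-0.4],0],
    [[0,0,-0.4],0],
    [[0,0,-0.3],0],
    [[0,0,0],0],
  ],
)

```text
time: 11.3
eef_pos: [0.5543, -0.0433, 0.1446]
tool_rot: [0.934, 0.357, -0.0, -0.0]
contact_force: [-0.1, 0.7, -2.3]
finger_gap: 0.011
finger_force: 40.0
```

Emit:
send_rows(
  deltas=[
    [[0,0,-0.2],0],
    [[0,0,-0.1],0],
    [[0,0,0],0],
  ],
)

```text
time: 11.68
eef_pos: [0.555, -0.0432, 0.1427]
tool_rot: [0.934, 0.357, 0.001, 0.0]
contact_force: [-0.3, -0.1, 4.1]
finger_gap: 0.0111
finger_force: 40.0
```

Emit:
send_rows(
  deltas=[
    [[0,0,0],-6],
    [[0,0,0],-6],
    [[0,0,0],-6],
    [[0,0,0],-6],
    [[0,0,0],-6],
    [[0,0,0],-6],
    [[0,0,0],-6],
    [[0,0,0],-6],
    [[0,0,0],-5],
    [[0,0,0],0],
  ],
)

```text
time: 12.92
eef_pos: [0.5552, -0.0432, 0.1427]
tool_rot: [0.995, -0.097, 0.001, -0.0]
contact_force: [0.4, 0.7, 4.5]
finger_gap: 0.0109
finger_force: 40.0
```

```bash
python3 - <<'E'
from h import *
s=bot.observe(); print(s["time"],s["eef_pos"],s["ft_torque"],s["contact_force"],s["joints"][6],s["finger_gap"])
E
```

```text
12.925 [ 0.55518938 -0.04315534  0.14270692] [ 0.22662727 -0.07086347  0.10610766] [0.44423487 0.69804117 4.51533573] -1.7222491193848362 0.010851920521652368
```

Emit:
send_rows(
  deltas=[
    [[0,0,0],-4],
    [[0,0,0],-4],
    [[0,0,0],-3],
    [[0,0,0],0],
  ],
)

```text
time: 13.42
eef_pos: [0.5552, -0.0433, 0.1427]
tool_rot: [0.982, -0.191, 0.001, -0.0]
contact_force: [0.2, 1.2, 5.1]
finger_gap: 0.0114
finger_force: 40.0
```

```bash
cat > arms.py <<'E'
from h import *
np.set_printoptions(precision=4,suppress=True)
s=bot.observe(); print(s["time"],s["eef_pos"],s["tool_rot"],s["ft_torque"],s["contact_force"],s["joints"][6],s["finger_gap"])
c=cam("side"); P=cloud(c); im=c[0]["image"].astype(int); r,g,b=im[...,0],im[...,1],im[...,2]
x0,y0=.5546,-.0428
M=(r>g+40)&(r>b+40)&(abs(P[...,2]-.095)<.004)&(np.hypot(P[...,0]-x0,P[...,1]-y0)<.08); p=P[M]
a=np.degrees(np.arctan2(p[:,1]-y0,p[:,0]-x0)); d=np.hypot(p[:,1]-y0,p[:,0]-x0); k=d>.035
print(np.histogram(a[k],bins=36,range=(-180,180))[0]); z=np.exp(3j*np.radians(a[k])); print("arm angle mod 120:",np.degrees(np.angle(z.mean()))/3)
cv2.imwrite("pics/a_%d.png"%(s["time"]*100),cv2.resize(c[0]["image"][:,:,::-1][150:300,230:400],(680,600)))
E
python3 arms.py
```

```text
13.425 [ 0.5552 -0.0433  0.1427] [ 0.9815 -0.1914  0.001  -0.0002] [0.2228 0.0043 0.0639] [0.1511 1.2051 5.0521] -1.8768271600736368 0.011352092118327753
[16 45 41 13  0  0  0  0  0  0  0  2 32 43 31  2  0  0  0  0  0  0  0  0
  0  0  0  0  0  0  0  0  0  0  0  1]
arm angle mod 120: -42.51995553299775
```

Emit:
send_rows(
  deltas=[
    [[0,0,0],-4],
    [[0,0,0],-3],
    [[0,0,0],-2],
    [[0,0,0],0],
  ],
)

```text
time: 13.98
eef_pos: [0.5552, -0.0433, 0.1427]
tool_rot: [0.963, -0.268, 0.001, -0.0]
contact_force: [0.9, 0.6, 5.2]
finger_gap: 0.0113
finger_force: 40.0
```

```bash
python3 arms.py; python3 fit.py|grep -v block
```

```text
13.975 [ 0.5552 -0.0433  0.1427] [ 0.9635 -0.2678  0.001  -0.0002] [ 0.1425 -0.039   0.1239] [0.9028 0.6402 5.1995] -2.0032877858604596 0.011335893422234452
[41 42 21  0  0  0  0  0  0  0  3 26 42 35  6  0  0  0  0  0  0  0  0  1
  2  0  0  0  0  0  0  0  0  0  1 12]
arm angle mod 120: -51.3037890450374
lid 117 [0.5002 0.0378 0.0872] (0.49857813119888306, 0.03130059316754341) 0.02374875545501709
barrel 0 [nan nan nan] ((0.0, 0.0), 0.0)
red 0 [nan nan nan]
[0 0 0 0 0 0 0 0 0 0 0 0 0 0 0 0 0 0 0 0 0 0 0 0 0 0 0 0 0 0 0 0 0 0 0 0]fit.py:12: RuntimeWarning: Mean of empty slice.
  p=P[B]; print("barrel",len(p),p.mean(0),cv2.minEnclosingCircle(p[:,:2].astype(np.float32)))
  ret = um.true_divide(
fit.py:13: RuntimeWarning: Mean of empty slice.
  Rd=(r>g+50)&(r>b+50)&(Z>.08)&(np.hypot(X-.55,Y+.045)<.1); p=P[Rd]; print("red",Rd.sum(), p.mean(0))
fit.py:15: RuntimeWarning: Mean of empty slice.
  H=(Z>0.05)&(np.hypot(X-.598,Y-.25)<.06); p=P[H]; print("handle",len(p),p.mean(0),cv2.minAreaRect(p[:,:2].astype(np.float32)),np.percentile(p[:,2],[10,50,90]))
Traceback (most recent call last):
  File "fit.py", line 15, in <module>
    H=(Z>0.05)&(np.hypot(X-.598,Y-.25)<.06); p=P[H]; print("handle",len(p),p.mean(0),cv2.minAreaRect(p[:,:2].astype(np.float32)),np.percentile(p[:,2],[10,50,90]))
                                                                                                                                 ~~~~~~~~~~~~~^^^^^^^^^^^^^^^^^^^
IndexError: index -1 is out of bounds for axis 0 with size 0
```

The arms now sit midway between the tins, at about −51°, and the torque has risen: the lock is at its stop. Releasing and rising.

Emit:
send_rows(
  deltas=[
    [[0,0,0],0],
    [[0,0,0],0],
    [[0,0,0],0],
    [[0,0,0.3],0],
    [[0,0,3],0],
    [[0,0,4],0],
    [[-1,1,4],-6],
    [[-1,1,1],-7],
    [[0,0,0],-6],
    [[0,0,0],0],
  ],
  jaw=0,
)

```text
time: 15.32
eef_pos: [0.5342, -0.0232, 0.2652]
tool_rot: [0.906, -0.423, 0.0, -0.0]
contact_force: [0.5, 0.3, 0.6]
finger_gap: 0.0932
finger_force: 0.0
```

```bash
cat > lids.py <<'E'
from h import *
import sys
np.set_printoptions(precision=4,suppress=True)
s=bot.observe(); a=np.arctan2(s["tool_rot"][1],s["tool_rot"][0]); print(s["time"],s["eef_pos"],"yaw y",np.degrees(2*a)-90,s["joints"],s["contact_force"],s["finger_gap"])
c=cam("wrist"); P=cloud(c); im=c[0]["image"].astype(int); r,g,b=im[...,0],im[...,1],im[...,2]
save(c,"l_%d.png"%(s["time"]*100))
X,Y,Z=P[...,0],P[...,1],P[...,2]
L=(Z>0.078)&(Z<0.095)&(b>r+25)&(np.hypot(X-.555,Y+.043)<.14)
n,lab,st,cen=cv2.connectedComponentsWithStats(L.astype(np.uint8)); C=[]
for i in range(1,n):
    if st[i,4]>150:
        p=P[lab==i]; ctr,rad=cv2.minEnclosingCircle(p[:,:2].astype(np.float32)); C.append(ctr)
        d=np.array(ctr)-[.555,-.043]; print("lid",st[i,4],np.array(ctr),round(rad,4),np.median(p[:,2]),"r,ang",np.hypot(*d),np.degrees(np.arctan2(d[1],d[0])))
if len(C)==3: print("circumcentre(mean)",np.mean(C,0))
for d in bot.tip_of("wrist","key_grip")[:1]: print("key",d["p"],at(c,d["pixel"],.159))
H=(Z>.15)&(Z<.168)&(np.hypot(X-.555,Y+.043)<.04); print("handle",H.sum(),np.nanmedian(P[H],0) if H.any() else 0, np.nanpercentile(Z[H],90) if H.any() else 0)
E
python3 lids.py; python3 arms.py|tail -1
```

```text
15.325 [ 0.5342 -0.0232  0.2652] yaw y -140.07970459520868 [-0.1377  0.3805  0.2027  1.669  -0.0838  1.1002 -2.3559] [0.5137 0.266  0.6366] 0.09317971328685062
lid 2171 [ 0.6402 -0.0283] 0.0257 0.08712914856002948 r,ang 0.08643236462460281 9.767308901731852
lid 2219 [ 0.5229 -0.1243] 0.0263 0.08712039627169671 r,ang 0.08744726838642876 -111.5267806530707
lid 1709 [0.4988 0.0256] 0.026 0.08711694303148838 r,ang 0.08869204709845992 129.28455541709158
circumcentre(mean) [ 0.554  -0.0423]
key 0.69 [ 0.5565 -0.0441  0.159 ]
handle 853 [ 0.5548 -0.0428  0.1583] 0.1594417429548336
arm angle mod 120: -51.02426263187605
```

The key stands home (top at 0.159) and the lids measure within about 1 mm of the seat centres. Going to the tin at 129°.

Emit:
send_rows(
  deltas=[
    [[-1.8,2.5,0],0],
    [[-1.75,2.4,-3],0],
    [[0,0,-5],0],
    [[0,0,-5],0],
    [[0,0,-5],0],
    [[0,0,-3.5],0],
    [[0,0,0],0],
  ],
)

```text
time: 16.35
eef_pos: [0.4968, 0.0254, 0.0477]
tool_rot: [0.906, -0.424, -0.003, 0.002]
contact_force: [0.4, -1.0, 0.4]
finger_gap: 0.093
finger_force: 0.0
```

Emit:
send_rows(
  deltas=[
    [[0,0,0],0],
    [[0,0,0],0],
    [[0,0,0],0],
    [[0,0,0],0],
    [[0,0,0],0],
    [[0,0,0],0],
    [[0,0,0],0],
  ],
  jaw=1,
  grip_force=40,
)

```text
time: 17.23
eef_pos: [0.4988, 0.0255, 0.0504]
tool_rot: [0.906, -0.424, 0.0, 0.0]
contact_force: [-1.9, -0.8, 6.1]
finger_gap: 0.0516
finger_force: 40.0
```

Emit:
send_rows(
  deltas=[
    [[0,0,1],0],
    [[0,0,1],0],
    [[0,0,0],0],
    [[0,0,0],0],
    [[0,0,0],0],
  ],
)

```text
time: 17.85
eef_pos: [0.4985, 0.0257, 0.0696]
tool_rot: [0.906, -0.424, -0.0, 0.0]
contact_force: [0.4, 1.1, -3.3]
finger_gap: 0.0516
finger_force: 40.0
```

```bash
python3 - <<'E'
from h import *
F=[]
for i in range(5):
    bot.grab_frame("side"); s=bot.observe(); F.append(s["contact_force"][2])
print(s["time"],s["eef_pos"],F,s["finger_gap"])
E
```

```text
18.1 [0.49878814 0.02564871 0.06979912] [np.float64(-4.114984784153306), np.float64(-3.656434435831458), np.float64(-3.624041839938656), np.float64(-3.3718391170036672), np.float64(-2.920378569455337)] 0.051652657840619384
```

About 3.5 N, so this is the 0.34 kg tin. Setting it back.

Emit:
send_rows(
  deltas=[
    [[0,0,-0.8],0],
    [[0,0,-0.7],0],
    [[0,0,-0.4],0],
    [[0,0,-0.1],0],
    [[0,0,0],0],
  ],
)

```text
time: 18.73
eef_pos: [0.4984, 0.0256, 0.0504]
tool_rot: [0.906, -0.424, -0.0, 0.0]
contact_force: [-3.0, -0.9, 5.1]
finger_gap: 0.0518
finger_force: 40.0
```

Emit:
send_rows(
  deltas=[
    [[0,0,0],0],
    [[0,0,0],0],
    [[0,0,0],0],
    [[0,0,0],0],
    [[0,0,4],0],
    [[0,0,5],0],
    [[0,0,6],0],
    [[3,-1,6],8],
    [[4,-2,0],8],
  ],
  jaw=0,
)

```text
time: 19.85
eef_pos: [0.5699, -0.0024, 0.2612]
tool_rot: [0.957, -0.29, 0.005, -0.002]
contact_force: [0.8, 0.2, -0.8]
finger_gap: 0.093
finger_force: 0.0
```

```bash
python3 lids.py
```

```text
19.85 [ 0.5699 -0.0024  0.2612] yaw y -123.73082260638097 [-0.1198  0.4327  0.1313  1.5899 -0.063   1.1111 -2.1326] [ 0.8099  0.2431 -0.8421] 0.09302365216238596
lid 1942 [ 0.6429 -0.029 ] 0.0251 0.087156267121038 r,ang 0.08903700944087958 9.072761442735345
lid 1939 [ 0.5253 -0.1251] 0.0258 0.08714840741495536 r,ang 0.0873324811464436 -109.87247786075761
lid 1508 [0.5006 0.0236] 0.0253 0.087146958639606 r,ang 0.08603884104406395 129.2278946208808
circumcentre(mean) [ 0.5563 -0.0435]
key 0.97 [ 0.5559 -0.0433  0.159 ]
handle 863 [ 0.5554 -0.0422  0.1583] 0.15951986680967664
```

Emit:
send_rows(
  deltas=[
    [[2.4,-0.8,0],9],
    [[2.4,-0.8,0],9],
    [[2.5,-0.8,0],9],
    [[0,0,-1],9],
    [[0,0,-2],7.6],
    [[0,0,-5],0],
    [[0,0,-5],0],
    [[0,0,-5],0],
    [[0,0,-3],0],
    [[0,0,0],0],
  ],
)

```text
time: 21.2
eef_pos: [0.6362, -0.0271, 0.0421]
tool_rot: [0.997, 0.082, -0.004, -0.0]
contact_force: [0.5, -1.1, 0.3]
finger_gap: 0.0931
finger_force: 0.0
```

Emit:
send_rows(
  deltas=[
    [[0,0,0],0],
    [[0,0,0],0],
    [[0,0,0],0],
    [[0,0,0],0],
    [[0,0,0],0],
    [[0,0,0],0],
    [[0,0,0],0],
  ],
  jaw=1,
)

```text
time: 22.08
eef_pos: [0.6399, -0.028, 0.0458]
tool_rot: [0.997, 0.082, 0.0, 0.0]
contact_force: [-0.5, -1.2, 3.9]
finger_gap: 0.0511
finger_force: 40.0
```

Emit:
send_rows(
  deltas=[
    [[0,0,1],0],
    [[0,0,1],0],
    [[0,0,0],0],
    [[0,0,0],0],
    [[0,0,0],0],
  ],
)

```text
time: 22.7
eef_pos: [0.6391, -0.0275, 0.0648]
tool_rot: [0.997, 0.082, -0.0, -0.0]
contact_force: [-0.4, -0.6, -2.0]
finger_gap: 0.0513
finger_force: 40.0
```

```bash
cat > wt.py <<'E'
from h import *
F=[]
for i in range(5):
    bot.grab_frame("side"); s=bot.observe(); F.append(s["contact_force"][2])
print(s["time"],s["eef_pos"],s["tool_rot"],np.round(F,2),np.mean(F),s["finger_gap"])
E
python3 wt.py
```

```text
22.95 [ 0.63941153 -0.02751104  0.06504775] [ 9.96616667e-01  8.21899808e-02 -1.46086611e-04 -7.24107634e-05] [-1.92 -2.9  -1.64 -1.74 -2.22] -2.0870036529874123 0.05122511173548835
```

About 2.1 N, so this is the 0.24 kg tin. The third should be the heaviest.

Emit:
send_rows(
  deltas=[
    [[0,0,-0.8],0],
    [[0,0,-0.7],0],
    [[0,0,-0.4],0],
    [[0,0,-0.1],0],
    [[0,0,0],0],
  ],
)

```text
time: 23.58
eef_pos: [0.6389, -0.0275, 0.0458]
tool_rot: [0.997, 0.082, -0.001, -0.0]
contact_force: [-3.6, -0.0, 4.7]
finger_gap: 0.0516
finger_force: 40.0
```

Emit:
send_rows(
  deltas=[
    [[0,0,0],0],
    [[0,0,0],0],
    [[0,0,0],0],
    [[0,0,0],0],
    [[0,0,4],0],
    [[0,0,5],0],
    [[0,0,6],0],
    [[0,-2,6],8],
    [[-3,-2,0],8],
    [[0,0,0],0],
    [[0,0,0],0],
  ],
  jaw=0,
)

```text
time: 24.95
eef_pos: [0.6096, -0.0666, 0.2541]
tool_rot: [0.976, 0.22, -0.0, -0.001]
contact_force: [-0.3, 0.5, -0.9]
finger_gap: 0.0932
finger_force: 0.0
```

```bash
python3 lids.py
```

```text
24.95 [ 0.6096 -0.0666  0.2541] yaw y -64.59903851811241 [ 0.1533  0.5182 -0.1319  1.4589  0.0698  1.1694 -1.1163] [-0.2856  0.5193 -0.9164] 0.0931515840909806
lid 2121 [ 0.6399 -0.0268] 0.0257 0.08720264164629922 r,ang 0.08640898449022194 10.82062234708207
lid 1274 [0.4986 0.0264] 0.0262 0.08705294839609642 r,ang 0.08942571908407605 129.1360680421635
lid 1733 [ 0.523  -0.1243] 0.0263 0.08711286186547215 r,ang 0.08735141194269876 -111.52447369722559
circumcentre(mean) [ 0.5538 -0.0416]
key 0.58 [ 0.5577 -0.0394  0.159 ]
handle 828 [ 0.5562 -0.0422  0.1582] 0.1594601728432892
```

Emit:
send_rows(
  deltas=[
    [[-2.9,-2,0],9],
    [[-2.9,-2,0],9],
    [[-2.85,-1.8,0],9],
    [[0,0,-1],9],
    [[0,0,-2],7.8],
    [[0,0,-5],0],
    [[0,0,-5],0],
    [[0,0,-5],0],
    [[0,0,-2.6],0],
    [[0,0,0],0],
  ],
)

```text
time: 26.3
eef_pos: [0.5219, -0.1241, 0.0461]
tool_rot: [0.823, 0.569, -0.002, -0.002]
contact_force: [0.1, 0.5, 0.0]
finger_gap: 0.0926
finger_force: 0.0
```

Emit:
send_rows(
  deltas=[
    [[0,0,0],0],
    [[0,0,0],0],
    [[0,0,0],0],
    [[0,0,0],0],
    [[0,0,0],0],
    [[0,0,0],0],
    [[0,0,0],0],
  ],
  jaw=1,
)

```text
time: 27.18
eef_pos: [0.5234, -0.1255, 0.049]
tool_rot: [0.823, 0.568, 0.0, 0.0]
contact_force: [-0.1, -0.3, 4.6]
finger_gap: 0.0518
finger_force: 40.0
```

Emit:
send_rows(
  deltas=[
    [[0,0,1],0],
    [[0,0,1],0],
    [[0,0,0],0],
    [[0,0,0],0],
    [[0,0,0],0],
  ],
)

```text
time: 27.8
eef_pos: [0.5225, -0.1252, 0.0681]
tool_rot: [0.823, 0.568, -0.0, -0.0]
contact_force: [-0.1, -0.1, -6.4]
finger_gap: 0.0517
finger_force: 40.0
```

```bash
python3 wt.py
```

```text
28.05 [ 0.52293275 -0.12524723  0.06837902] [ 8.22975790e-01  5.68076421e-01 -8.43103513e-05 -1.46731550e-04] [-5.57 -5.66 -6.63 -6.65 -6.14] -6.1312315670457975 0.05139173929136136
```

About 6.2 N: the heaviest. Raising it to 15 cm.

Emit:
send_rows(
  deltas=[
    [[0,0,1.5],0],
    [[0,0,2],0],
    [[0,0,2],0],
    [[0,0,2],0],
    [[0,0,2],0],
    [[0,0,2],0],
    [[0,0,1.5],0],
    [[0,0,0],0],
    [[0,0,0],0],
    [[0,0,0],0],
    [[0,0,0],0],
    [[0,0,0],0],
  ],
)

```text
time: 29.55
eef_pos: [0.5229, -0.1253, 0.1982]
tool_rot: [0.823, 0.568, -0.0, -0.0]
contact_force: [-0.5, -0.0, -6.2]
finger_gap: 0.0517
finger_force: 40.0
```

```bash
python3 lids.py; python3 arms.py
```

```text
29.55 [ 0.5229 -0.1253  0.1982] yaw y -20.76821417602848 [ 0.4062  0.4625 -0.3134  1.7514  0.1691  0.9548 -0.337 ] [-0.4653 -0.0449 -6.1903] 0.05165197123528142
lid 3612 [0.4977 0.0257] 0.0264 0.08711774729676111 r,ang 0.08948243792853101 129.81218803788596
lid 3550 [ 0.639 -0.027] 0.0263 0.08711666755853091 r,ang 0.08552275795272236 10.807842037265344
key 0.7 [ 0.5533 -0.0443  0.159 ]
handle 1710 [ 0.5535 -0.0426  0.1583] 0.15943467775117767
29.65 [ 0.523  -0.1253  0.1984] [ 0.823   0.5681 -0.0001 -0.0002] [-0.0442 -0.0277  0.0117] [ 0.4844 -1.4118 -6.3807] -0.3370642297831268 0.05116520433716792
[27 36 15  0  0  0  0  0  0  0  2 27 44 31  6  0  0  0  0  0  0  0  0  3
  4  0  0  0  0  0  0  0  0  0  0  3]
arm angle mod 120: -51.567591499303994
```

```bash
python3 -c "
from workcell import bot
print(bot.job_done())"
```

```text
the job is handed in; nothing more can be done
None
```

I handed the job in at about 30 s with the heaviest tin (about 6.2 N, roughly 0.65 kg) held up about 15 cm above its seat; the key is home in the lock at its stop, the two lighter tins (about 2.1 and 3.5 N) are back in their seats, and no verdict came back.

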